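# Close up the microscope's telescoping camera tube and put it away in its tray

## Task

Close up the microscope's telescoping camera tube while it lies in its inclined rest: slide the thin innermost draw fully home first, and only then the middle draw fully home. Then lift the closed tube out by its thick barrel and lay it, without dropping it, lengthwise on the two rails in the instrument tray, and leave it there still fully closed. Leave the glassware, bottles, boxes and the rack where they stand.

Things in the scene. Friction and masses are not known exactly. Their poses are not given: they have to be found in the camera images.
- tube_mid (a point): Middle of the thick outer barrel, on its axis. Barrel black, 48 mm diameter, 100 mm long, 50 mm either way of this point. x axis: along the tube towards the draws, which come out of its upper end; in the rest it climbs at 35 degrees to the level (a tool square to it is 35 degrees from vertical). Loose, about 0.43 kg, may roll. Closed, the tube reaches from 50 mm below this point to 66 mm above.
- tube_end (a point): Centre of the outer face of the innermost draw's end cap, the topmost point of the tube's axis; x axis outwards along the tube. Cap black, 35 mm diameter, 8 mm thick; the draw behind it bare aluminium, 28 mm diameter. Home, the cap's back lies against the middle draw's collar.
- collar_end (a point): Centre of the outer face of the middle draw's collar, on the tube's axis; x axis outwards along the tube. Collar black, 43 mm diameter, 8 mm thick; the draw behind it bare aluminium, 38 mm diameter. Home, the collar's back lies against the end of the barrel.
- draw_inner (a joint): How far the innermost draw stands out of the middle one, m: 0 fully home, at most 0.062; starts 0.035 to 0.060. It slides with about 3.5 N of friction and stays where it is left, so an easy slow push on its end moves it alone.
- draw_mid (a joint): How far the middle draw stands out of the barrel, m: 0 fully home, at most 0.062; starts 0.035 to 0.060. It slides with about 11 N of friction (it carries the innermost draw along) and stays where it is left. Pushing on the end cap moves it once the innermost draw is home.
- rest_foot (a point): Inclined rest, fixed: white base plate 210 x 90 x 10 mm, two steel bars (10 mm thick, 33 mm between centres) under the barrel, its sides free for fingers, and a white stop plate that takes the push. This point: where the tube's axis meets the stop plate, 56 mm above the table. x axis: level, the way the tube climbs; the base plate's centre is 85 mm along it.
- tray: Open aluminium instrument tray, fixed, 152 mm (x) by 132 mm (y), walls 28 mm high and 4 mm thick. Origin: centre of its underside, on the table. Inside, two steel rails (10 mm thick, 33 mm between centres, tops 14 mm above the table) run along x; the closed tube fits between the end walls (144 mm apart), either way round.
- tray_bed (a point): Where the barrel's axis passes when the tube lies on the two rails: over the tray's centre, 33 mm above the table; x axis along the rails.
- reagent_bottle: Bystander, loose, to be left alone: brown glass bottle, 48 mm diameter, 110 mm high. Origin at the centre of its underside.
- dishes: Bystander, loose, to be left alone: stack of three clear lidded dishes, 90 mm diameter, 44 mm high. Origin at the centre of its underside.
- beaker: Bystander, loose, to be left alone: glass beaker, 62 mm diameter, 70 mm high. Origin at the centre of its underside.
- tip_box: Bystander, loose, to be left alone: grey box of pipette tips, 75 x 110 mm (x, y), 56 mm high. Origin at the centre of its underside.
- tube_rack: Bystander, loose, to be left alone: white rack of sample tubes, 50 x 150 mm (x, y), 92 mm high. Origin at the centre of its underside.
- wash_bottle: Bystander, loose, to be left alone: white plastic bottle, 64 mm diameter, 150 mm high. Origin at the centre of its underside.
- media_jar: Bystander, loose, to be left alone: glass jar, 70 mm diameter, 80 mm high. Origin at the centre of its underside.
Not all that is in view belongs to the job. Leave any purple or turquoise look-alike of the part that bears tube_mid alone.

How it is judged:
By the outcome, as a careful person would: the job done as asked, in the order asked, and still so for the second after the job is handed in, with the robot touching nothing.
It also fails if it takes over 58 s, if anything falls off the work surface, if the arm or the gripper's body presses on something with over 40 N, if the wrist force passes 120 N, or if a joint passes its speed limit or range.

## Robot

A 7-joint arm with a two-finger parallel gripper is mounted at the origin on the work surface. World frame = base frame: x ahead of the robot, y to its left, z up, the work surface at z = 0. Lengths are in m, angles in rad, forces in N, time in s.
With the tool pointing down it reaches from about 0.425 to 0.925 m from the base axis. Payload 6.8 kg.
Tool frame: the origin (TCP) lies midway between the tips of the shut fingers; the grasp point (between the pads) lies 19 mm behind it; x points along the fingers, y is the direction in which the jaws open and shut, and the axes are right-handed (so a half turn about x gives the same grasp; the last joint's range is limited). The gripper opens to 85 mm and grips with 20 to 120 N. Pads are 22 mm wide; open, the fingers measure 114 mm over their backs; the gripper's body (76 mm by 85 mm) begins 54 mm behind the grasp point. The pads swing forward as they close: fully open they stand 13 mm farther back than shut.
Start: joints at [-1.259, 0.477, 0.022, 1.555, -0.011, 1.109, -0.083], TCP at [0.275, 0.616, 0.231] pointing down, gripper open.
Joint ranges: [-2.96, 2.96], [-0.34, 2.1], [-1.41, 1.46], [0.24, 2.44], [-1.37, 4.51], [0.17, 1.92], [-2.96, 2.96]. Speed limits (rad/s): [2.39, 2.39, 3.14, 3.14, 3.14, 3.14, 3.14].

## Interface

Orientations are given as a rotation vector (axis times angle).
In Python, from bench import r, viewer, nets gives the robot as it stands.
- The arm moves only by the shell command python3 -m pendant 'ROWS' [FORCE]. ROWS is JSON, one flat list of numbers, 5 for each row, row after row: the finger opening in mm, from 0 to 85.4, then the shift along the tool's x, y, z in mm, then the turn about the tool's x in rad. A call has 1 to 20 rows; each row shifts and turns the commanded pose from where the row before left it, along the tool's axes as they then stand; what a row does not reach is not made up. A row lasts 1/8 s, in which the tool goes at most 62.5 mm and 10.7 degrees, less where a joint would pass 70% of its speed; a pose out of reach is approached as far as the arm can. A call with a gripper value outside its range is refused whole. The fingers move at their own pace and stop on an object; FORCE is the grip in N (left out, the last holds). Time passes only in rows, so rows that do not move let the fingers close. It gives the time, the measured TCP pose, the force and the opening at its end, in the units of the state.
- r.get_obs(): the state, without advancing time (a new reading comes with each control period).
- viewer.grab_frame(name): name is "scene" or "top" or "wrist"; returns (picture, depth): 400x640x3 uint8, red, green, blue; 400x640 float32, m along the optical axis (not along the pixel's ray), 0 where there is no reading.
- viewer.calibration(name): a dict with "mtx" (3x3 intrinsics, pixels), "world_to_cam" (4x4, takes a point from world to camera coordinates). Camera axes: x right, y up, looking along -z (the intrinsics and any distortion apply to the point x, -y, -z); pixel columns grow to the right and rows downward; lengths in m; the calibration is good to about 2 mm. A picture is of the moment at which its call begins: read the wrist's pose just before it. calibration takes no time and is no camera call; for the wrist camera it gives the pose at the moment of the call.
- r.hand_in(): hands the job in, once; it reports no verdict.
Trained networks look in the newest picture that a camera, given by its name, has taken for a name from the list of things; names that differ only in an ending like _2 or _b are one class to them, and where a whole thing is asked for, a point or a joint stands for the part that bears it (a point fixed in the world has none). Each returns a list of dicts, best first, with "score" (0 to 1); they miss things now and then, are a little off and sometimes report something else, mostly with a low value. They report only what shows in the picture. A call takes as long as a camera call. They do not tell look-alikes from the thing itself.
- nets.look_for(name, camera): "location" ([x, y, z] in m, in world coordinates, good to about 4 mm: the middle of the surface that is visible of it).
- nets.silhouettes(name, camera): "mask" (400x640 bool, what is visible of it).
The state is a dict: "clock": time; "joints": joint angles; "qvel": joint speeds; "tau": joint torques, N m; "tcp_pos": TCP position; "orientation": TCP orientation; "contact_force": force on the tool from outside, world axes, zero at the start; "moment": the same for the moment, N m; "grip_width": finger opening in m.
Only numpy, scipy, OpenCV 4.12 (cv2) and the standard library are available. Lean on these libraries where they do the work, as an engineer would, in place of code of your own. Each camera call takes 0.05 s, during which the arm holds its last target. There are 200 camera calls.

## Working session

There is one attempt and no reset: what is moved stays moved. The work goes in short steps, Python scripts to look and compute and a shell command to move; the robot and the scene stay as the last step left them, time stands still between calls to the robot, and variables do not carry over. Pictures are saved under pics/ and viewed, about 8 in all and at most 12, crops included, and the job is handed in when it is done.

```bash
mkdir -p pics; ls
cat > h.py <<'E'
import numpy as np, cv2
from scipy.spatial.transform import Rotation as R
from bench import r, viewer, nets
def save(n,im): cv2.imwrite('pics/'+n+'.png',im[:,:,::-1])
def cloud(cam,d):
    c=viewer.calibration(cam);K=np.array(c['mtx']);T=np.linalg.inv(np.array(c['world_to_cam']))
    v,u=np.mgrid[0:d.shape[0],0:d.shape[1]]
    x=(u-K[0,2])/K[0,0]*d;y=(v-K[1,2])/K[1,1]*d
    P=np.stack([x,-y,-d],-1)@T[:3,:3].T+T[:3,3]
    P[d<=0]=np.nan
    return P
def proj(cam,p):
    c=viewer.calibration(cam);K=np.array(c['mtx']);W=np.array(c['world_to_cam'])
    q=W[:3,:3]@np.asarray(p)+W[:3,3]; return K[0,0]*q[0]/-q[2]+K[0,2],K[1,1]*-q[1]/-q[2]+K[1,2]
E
python3 - <<'E'
from h import *
np.set_printoptions(precision=4,suppress=True)
o=r.get_obs();print(o['tcp_pos'],o['orientation'],o['clock'],o['grip_width'])
ims=[]
for c in ['scene','top']:
    im,d=viewer.grab_frame(c);save(c,im);np.savez('pics/'+c,im=im,d=d)
    print(c,viewer.calibration(c))
    for n in ['tube_mid','tube_end','collar_end','rest_foot','tray','tray_bed']:
        try:print(n,[(np.round(a['location'],3),round(a['score'],2)) for a in nets.look_for(n,c)])
        except Exception as e:print(n,e)
E
```

```text
pics
[0.2749 0.6158 0.2303] [ 0.3278  1.5459 -0.3307] 0.0 0.08523152758257597
scene {'mtx': array([[498.8321,   0.    , 316.3777],
       [  0.    , 498.8321, 196.245 ],
       [  0.    ,   0.    ,   1.    ]]), 'world_to_cam': array([[-0.5468,  0.8371, -0.0143,  0.2361],
       [-0.7057, -0.4516,  0.5459,  0.3368],
       [ 0.4505,  0.3086,  0.8377, -1.679 ],
       [ 0.    ,  0.    ,  0.    ,  1.    ]])}
tube_mid [(array([ 0.307, -0.321,  0.04 ]), 0.97), (array([ 0.491, -0.171,  0.134]), 0.91), (array([0.556, 0.044, 0.04 ]), 0.8), (array([0.48 , 0.222, 0.003]), 0.46)]
tube_end [(array([ 0.558, -0.161,  0.168]), 0.66), (array([ 0.359, -0.326,  0.034]), 0.61), (array([0.61 , 0.036, 0.032]), 0.43)]
collar_end [(array([ 0.529, -0.165,  0.156]), 0.75), (array([ 0.348, -0.328,  0.031]), 0.63), (array([0.694, 0.016, 0.04 ]), 0.19)]
rest_foot [(array([ 0.506, -0.177,  0.009]), 0.76)]
tray [(array([0.482, 0.222, 0.002]), 0.96)]
tray_bed [(array([0.482, 0.222, 0.   ]), 0.67)]
top {'mtx': array([[486.1227,   0.    , 322.8558],
       [  0.    , 486.1227, 195.3359],
       [  0.    ,   0.    ,   1.    ]]), 'world_to_cam': array([[-0.0017, -1.    ,  0.0017,  0.0414],
       [ 0.9982, -0.0016,  0.0601, -0.5161],
       [-0.0601,  0.0018,  0.9982, -1.573 ],
       [ 0.    ,  0.    ,  0.    ,  1.    ]])}
tube_mid [(array([ 0.472, -0.185,  0.125]), 0.87), (array([ 0.294, -0.326,  0.048]), 0.78), (array([0.549, 0.04 , 0.047]), 0.6)]
tube_end []
collar_end [(array([ 0.516, -0.165,  0.152]), 0.88), (array([0.599, 0.035, 0.038]), 0.45)]
rest_foot [(array([ 0.5  , -0.169,  0.011]), 0.93)]
tray [(array([0.488, 0.224, 0.003]), 0.87), (array([ 0.519, -0.165,  0.152]), 0.71)]
tray_bed [(array([0.484, 0.224, 0.007]), 0.97)]
```

View pics/scene.png

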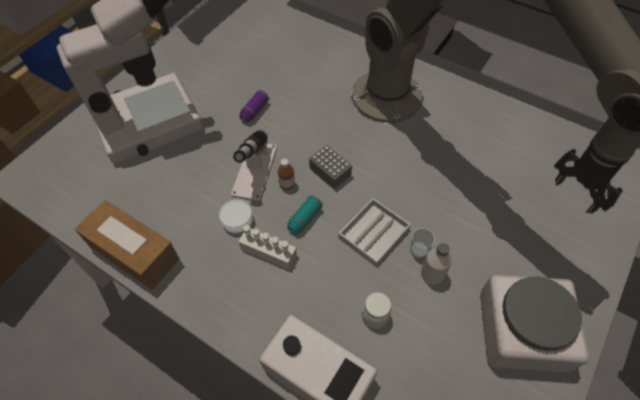

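View pics/top.png

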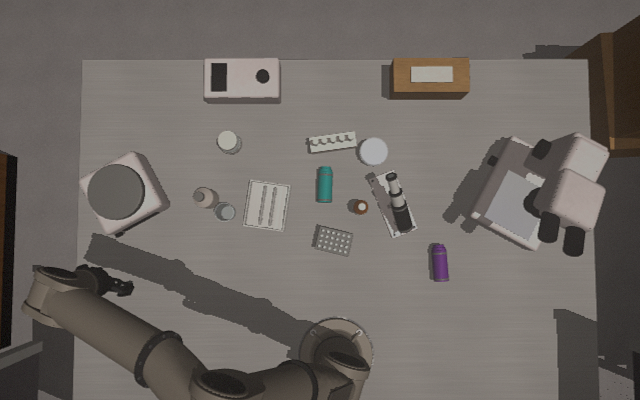

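The scene view shows the tube in its rest at about (250,148), with the tray at (375,232). The purple barrel at (254,105) and the turquoise one at (305,214) are look-alikes. In the top view the tube runs from (402,228) up to (391,176), and the tray is at (268,205). Next I'll fit the poses from the depth data.

```bash
cat > fit.py <<'E'
from h import *
from scipy.optimize import least_squares
np.set_printoptions(precision=4,suppress=True)
a=np.radians(35)
def tube(clouds,x0=(0.44,-0.19,0.2)):
    P=np.concatenate([c.reshape(-1,3) for c in clouds]);P=P[~np.isnan(P).any(1)]
    def st(q):
        d=np.array([np.cos(a)*np.cos(q[2]),np.cos(a)*np.sin(q[2]),np.sin(a)])
        v=P-np.array([q[0],q[1],.056]);s=v@d;return s,np.linalg.norm(v-s[:,None]*d,axis=1)
    q=np.array(x0)
    for _ in range(12):
        s,_r=st(q);m=(s>.01)&(s<.095)&(_r<.035)&(_r>.012)&(P[:,2]>.045)
        P0=P
        def f(q):
            nonlocal P
            P=P0[m];e=st(q)[1]-.024;P=P0;return e
        q=least_squares(f,q,loss='soft_l1',f_scale=.002).x
    s,_r=st(q);print('tube q',q,'n',m.sum(),'rms',np.sqrt(np.mean(f(q)**2)))
    k=_r<.03
    b=np.arange(0,.26,.004)
    print('prof',[(round(x*1000),int(n.sum()),round(float(np.percentile(_r[n],50)*1000),1)) for x in b for n in [k&(s>=x)&(s<x+.004)] if n.sum()>5])
    print('smax',np.sort(s[k])[-5:])
    return q
def rect(P,zlo,zhi,c,rad):
    P=P.reshape(-1,3);m=(P[:,2]>zlo)&(P[:,2]<zhi)&(np.hypot(P[:,0]-c[0],P[:,1]-c[1])<rad)
    (x,y),(w,h),an=cv2.minAreaRect((P[m][:,:2]*1000).astype(np.float32));return x,y,w,h,an,m.sum()
E
python3 - <<'E'
from fit import *
C={}
for c in ['scene','top']:
    z=np.load(f'pics/{c}.npz');C[c]=cloud(c,z['d'])
for c in C: tube([C[c]])
q=tube(list(C.values()))
for c in C:
    print(c,'tray',rect(C[c],.02,.034,(.485,.223),.115),'plate',rect(C[c],.005,.016,(.5,-.172),.14))
o=r.get_obs();print(R.from_rotvec(o['orientation']).as_matrix())
P=C['top'];
for n in ['reagent_bottle','dishes','beaker','tip_box','tube_rack','wash_bottle','media_jar']:
    print(n,[(np.round(x['location'],3),round(x['score'],2)) for x in nets.look_for(n,'top')][:1])
E
```

```text
tube q [ 0.4098 -0.2185  0.3848] n 233 rms 0.0027298663875578006
prof [(0, 9, 23.9), (4, 12, 24.9), (8, 9, 25.0), (12, 7, 24.1), (16, 11, 24.5), (20, 9, 25.0), (24, 9, 24.2), (28, 11, 24.8), (32, 8, 24.5), (36, 12, 23.8), (40, 8, 24.3), (44, 6, 24.4), (48, 11, 24.1), (52, 6, 25.1), (56, 14, 24.8), (60, 12, 24.3), (64, 10, 23.6), (68, 6, 22.7), (72, 12, 25.1), (76, 7, 24.1), (80, 11, 24.7), (84, 12, 24.5), (88, 15, 25.6), (92, 20, 23.9), (96, 37, 21.8), (100, 20, 21.0), (108, 10, 18.8), (116, 6, 19.3), (120, 9, 19.9), (136, 10, 19.6), (140, 32, 18.3), (144, 30, 18.5), (148, 16, 15.7), (160, 7, 14.1), (168, 7, 12.4), (172, 7, 15.4), (176, 6, 13.9), (196, 33, 13.2), (200, 68, 13.7), (204, 28, 11.3)]
smax [0.2058 0.206  0.2072 0.2072 0.2072]
tube q [ 0.4101 -0.2188  0.3781] n 356 rms 0.002312774182505914
prof [(0, 16, 24.5), (4, 16, 24.7), (8, 17, 24.5), (12, 14, 23.5), (16, 22, 23.8), (20, 8, 23.4), (24, 17, 24.2), (28, 16, 24.4), (32, 14, 24.3), (36, 21, 25.1), (40, 15, 24.0), (44, 18, 23.6), (48, 13, 22.8), (52, 12, 25.0), (56, 21, 24.6), (60, 18, 24.7), (64, 15, 23.8), (68, 17, 23.9)
[... 1784 characters left out ...]
18.171045303344727, np.int64(1293))
top tray (486.30853271484375, 241.47552490234375, 168.48377990722656, 151.92556762695312, 81.34765625, np.int64(248)) plate (496.3044738769531, -175.72653198242188, 270.6805725097656, 270.8114929199219, 11.767097473144531, np.int64(1184))
[[-0.      0.4076  0.9132]
 [ 0.0001  0.9132 -0.4076]
 [-1.      0.0001 -0.    ]]
reagent_bottle [(array([ 0.472, -0.07 ,  0.079]), 0.6)]
dishes [(array([0.484, 0.221, 0.008]), 0.63)]
beaker [(array([0.459, 0.362, 0.022]), 0.56)]
tip_box [(array([0.364, 0.009, 0.049]), 0.98)]
tube_rack [(array([0.683, 0.011, 0.046]), 0.88)]
wash_bottle [(array([0.504, 0.401, 0.101]), 0.62)]
media_jar [(array([0.677, 0.34 , 0.084]), 0.91)]
```

```bash
python3 -m pendant '[0,0,0,0,-0.16, 0,0,0,0,-0.16, 0,0,0,0,-0.16, 0,0,0,0,-0.16, 0,0,0,0,-0.16, 0,0,-48,2,0, 0,0,-48,2,0, 0,0,-48,2,0, 0,0,-48,2,0, 0,0,-48,2,0, 0,0,-48,2,0, 0,0,-48,2,0, 0,0,-48,2,0, 0,0,-48,2,0, 0,0,-48,2,0, 0,0,-48,2,0, 0,0,-48,2,0, 0,0,-48,2,0, 0,0,-48,2,0]'
```

```text
clock: 3.42
tcp_pos: [0.5511, 0.0014, 0.2316]
orientation: [-0.298, 1.549, 0.298]
contact_force: [0.5, -0.5, 0.0]
grip_width: -0.0
```

Run:
```python
from fit import *
for c in ['scene','top']:
    P=cloud(c,np.load(f'pics/{c}.npz')['d']).reshape(-1,3)
    a=np.radians(-8.6);e=np.array([np.cos(a),np.sin(a)]);n=np.array([-e[1],e[0]])
    m=(P[:,2]>.020)&(P[:,2]<.034)
    def f(q,Q):
        e=np.array([np.cos(q[2]),np.sin(q[2])]);n=np.array([-e[1],e[0]]);v=Q-q[:2];u=abs(v@e);w=abs(v@n)
        dx=u-.074;dy=w-.064
        return np.where((dx>-.02)|(dy>-.02),np.where(np.abs(dx)<np.abs(dy),dx,dy),.02)
    Q=P[m][:,:2];Q=Q[(abs(Q[:,0]-.485)<.1)&(Q[:,1]<.31)&(Q[:,1]>.13)]
    for q0 in ([.485,.223,-.15],):
        q=least_squares(lambda q:f(q,Q),q0,loss='soft_l1',f_scale=.002).x
        # rails
        m2=(P[:,2]>.010)&(P[:,2]<.018);e=np.array([np.cos(q[2]),np.sin(q[2])]);n=np.array([-e[1],e[0]])
        v=P[m2][:,:2]-q[:2];u=v@e;w=v@n;k=(abs(u)<.06)&(abs(w)<.03)
        print(c,'tray',q,np.degrees(q[2]),len(Q),'cost',np.median(abs(f(q,Q))),'rail w means',w[k&(w>0)].mean(),w[k&(w<0)].mean(),'slope',np.polyfit(u[k&(w>0)],w[k&(w>0)],1)[0],np.polyfit(u[k&(w<0)],w[k&(w<0)],1)[0],k.sum())
```

```text
scene tray [ 0.4825  0.224  -0.1471] -8.427637046004705 447 cost 0.0012570764846850796 rail w means 0.016361015298927254 -0.016018201542999436 slope -0.0019583387345713265 0.0001949084180518349 224
top tray [ 0.4834  0.2238 -0.1491] -8.540349494532215 246 cost 0.0011318708768967983 rail w means 0.0156876214538679 -0.01626374992552605 slope 0.0008208502790560261 -0.010419359123511102 188
```

```bash
python3 -m pendant '[0,0,-38,1,0, 0,0,-38,1,0, 0,0,-38,1,0, 0,0,-38,0,0, 0,17.5,0,0,0, 0,17,0,0,0, 0,2.9,0,-4.1,0, 0,2.9,0,-4.1,0, 0,2.9,0,-4.1,0, 0,2.9,0,-4.1,0, 0,2.9,0,-4.1,0, 0,0,0,0,0]'
python3 - <<'E'
from fit import *
o=r.get_obs();M=R.from_rotvec(o['orientation']).as_matrix();print(M)
ims=[]
for c in ['scene','top']:
    im,d=viewer.grab_frame(c);u,v=proj(c,o['tcp_pos']);u,v=int(u),int(v);print(c,u,v)
    ims.append(cv2.resize(im[v-40:v+60,u-50:u+50],(400,400),interpolation=cv2.INTER_CUBIC))
ims.append(cv2.resize(viewer.grab_frame('wrist')[0],(640,400)))
save('pre',np.concatenate([np.concatenate(ims[:2],1)],1)); save('wr1',ims[2])
F=np.array([.410,-.2186,.056]);p=.380
d=np.array([np.cos(.6109)*np.cos(p),np.cos(.6109)*np.sin(p),np.sin(.6109)])
print('tcp-end in tool',M.T@(o['tcp_pos']-(F+.206*d)))
E
```

```text
clock: 4.92
tcp_pos: [0.5902, -0.1451, 0.1822]
orientation: [-0.298, 1.551, 0.298]
contact_force: [0.4, -0.1, 0.1]
grip_width: 0.0001
[[-0.0004 -0.3706  0.9288]
 [ 0.0001  0.9288  0.3706]
 [-1.      0.0002 -0.0003]]
scene 235 163
top 386 166
tcp-end in tool [-0.008   0.0014  0.0259]
```

View pics/pre.png

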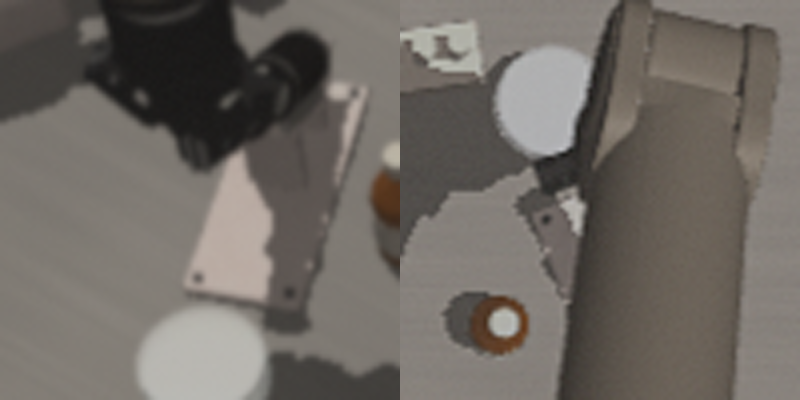

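```bash
python3 -m pendant '[0,2.3,0,-3.3,0, 0,2.3,0,-3.3,0, 0,2.3,0,-3.3,0, 0,1.2,0,-1.6,0, 0,1.2,0,-1.6,0, 0,1.2,0,-1.6,0, 0,1.2,0,-1.6,0, 0,1.2,0,-1.6,0, 0,1.2,0,-1.6,0, 0,1.2,0,-1.6,0, 0,1.2,0,-1.6,0, 0,1.2,0,-1.6,0, 0,1.2,0,-1.6,0]'
```

```text
clock: 6.7
tcp_pos: [0.5666, -0.1545, 0.1634]
orientation: [-0.298, 1.55, 0.298]
contact_force: [1.8, 1.6, 2.8]
grip_width: -0.0002
```

```bash
python3 -m pendant '[0,1.1,0,-1.6,0, 0,1.1,0,-1.6,0, 0,1.1,0,-1.6,0, 0,1.1,0,-1.6,0, 0,1.1,0,-1.6,0, 0,1.1,0,-1.6,0, 0,1.1,0,-1.6,0, 0,1.1,0,-1.6,0, 0,1.1,0,-1.6,0, 0,1.1,0,-1.6,0, 0,1.1,0,-1.6,0, 0,1.1,0,-1.6,0, 0,1.1,0,-1.6,0, 0,1.1,0,-1.6,0]'
python3 - <<'E'
from fit import *
P=cloud('scene',viewer.grab_frame('scene')[1]);im=viewer.grab_frame('scene')[0]
F=np.array([.410,-.2186,.056]);p=.380
d=np.array([np.cos(.6109)*np.cos(p),np.cos(.6109)*np.sin(p),np.sin(.6109)])
print('tcp s',(r.get_obs()['tcp_pos']-F)@d)
save('push1',cv2.resize(im[90:210,170:310],(700,600),interpolation=cv2.INTER_CUBIC))
E
```

```text
clock: 8.45
tcp_pos: [0.5457, -0.1628, 0.1479]
orientation: [-0.298, 1.55, 0.298]
contact_force: [2.8, 0.8, 3.0]
grip_width: -0.0001
tcp s 0.1725629766391666
```

View pics/push1.png

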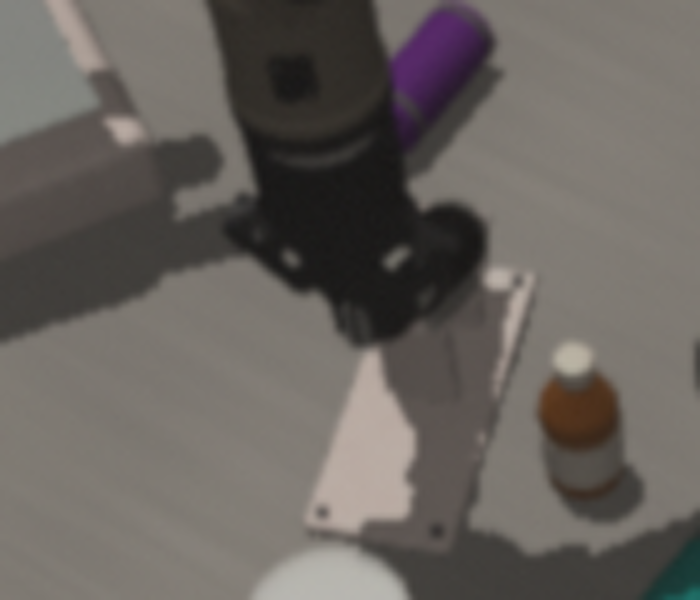

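The fingers hide the draws at about (400,310), so I'll go by the wrist force. It is about 4 N, which means only the inner draw is moving. I'll continue slowly.

```bash
python3 -m pendant '[0,1.1,0,-1.6,0, 0,1.1,0,-1.6,0, 0,1.1,0,-1.6,0, 0,0.6,0,-0.8,0]';python3 -m pendant '[0,0.6,0,-0.8,0, 0,0.6,0,-0.8,0, 0,0.6,0,-0.8,0]';python3 -m pendant '[0,0.6,0,-0.8,0, 0,0.6,0,-0.8,0, 0,0.6,0,-0.8,0]'
```

```text
clock: 9.05
tcp_pos: [0.5404, -0.1649, 0.144]
orientation: [-0.298, 1.55, 0.298]
contact_force: [2.1, 1.7, 2.3]
grip_width: 0.0004
clock: 9.43
tcp_pos: [0.5383, -0.1657, 0.1423]
orientation: [-0.298, 1.55, 0.298]
contact_force: [1.7, 1.9, 3.0]
grip_width: 0.0003
clock: 9.8
tcp_pos: [0.5364, -0.1666, 0.1406]
orientation: [-0.298, 1.549, 0.298]
contact_force: [2.1, 2.9, 5.0]
grip_width: 0.0001
```

```bash
python3 -m pendant '[0,0.6,0,-0.8,0, 0,0.6,0,-0.8,0, 0,0.6,0,-0.8,0]'; python3 -m pendant '[0,1.1,0,-1.6,0, 0,1.1,0,-1.6,0, 0,1.1,0,-1.6,0, 0,1.1,0,-1.6,0]'
```

```text
clock: 10.18
tcp_pos: [0.5364, -0.1667, 0.1402]
orientation: [-0.299, 1.545, 0.299]
contact_force: [4.2, 4.2, 10.5]
grip_width: 0.0
clock: 10.68
tcp_pos: [0.5307, -0.169, 0.1359]
orientation: [-0.299, 1.545, 0.299]
contact_force: [3.8, 4.8, 10.9]
grip_width: 0.0005
```

```bash
python3 -m pendant '[0,1.0,0,-1.6,0, 0,1.0,0,-1.6,0, 0,1.0,0,-1.6,0, 0,1.0,0,-1.6,0, 0,1.0,0,-1.6,0, 0,1.0,0,-1.6,0, 0,1.0,0,-1.6,0, 0,1.0,0,-1.6,0]';python3 -m pendant '[0,1.1,0,-1.6,0, 0,1.1,0,-1.6,0]'
```

```text
clock: 11.68
tcp_pos: [0.5191, -0.1735, 0.1278]
orientation: [-0.3, 1.544, 0.299]
contact_force: [6.0, 5.2, 7.9]
grip_width: -0.0003
clock: 11.92
tcp_pos: [0.5162, -0.1747, 0.1255]
orientation: [-0.3, 1.544, 0.299]
contact_force: [5.0, 5.7, 7.8]
grip_width: -0.0002
```

```bash
python3 -m pendant '[0,1.1,0,-1.6,0, 0,1.1,0,-1.6,0, 0,1.1,0,-1.6,0]';python3 -m pendant '[0,0.6,0,-0.8,0, 0,0.6,0,-0.8,0]';python3 -m pendant '[0,0.6,0,-0.8,0, 0,0.6,0,-0.8,0]';python3 -m pendant '[0,0.6,0,-0.8,0, 0,0.6,0,-0.8,0]'
```

```text
clock: 12.3
tcp_pos: [0.5117, -0.1765, 0.1222]
orientation: [-0.3, 1.544, 0.299]
contact_force: [5.6, 6.2, 7.9]
grip_width: -0.0001
clock: 12.55
tcp_pos: [0.5101, -0.1771, 0.121]
orientation: [-0.3, 1.544, 0.299]
contact_force: [4.9, 5.3, 8.1]
grip_width: 0.0002
clock: 12.8
tcp_pos: [0.5086, -0.1777, 0.1197]
orientation: [-0.3, 1.545, 0.299]
contact_force: [6.1, 5.5, 8.3]
grip_width: -0.0003
clock: 13.05
tcp_pos: [0.5071, -0.1783, 0.1185]
orientation: [-0.299, 1.545, 0.299]
contact_force: [5.5, 5.3, 8.7]
grip_width: 0.0002
```

```bash
python3 -m pendant '[0,0.6,0,-0.8,0, 0,0.6,0,-0.8,0]';python3 -m pendant '[0,0.6,0,-0.8,0, 0,0.6,0,-0.8,0]'
```

```text
clock: 13.3
tcp_pos: [0.507, -0.1785, 0.1181]
orientation: [-0.3, 1.542, 0.299]
contact_force: [7.0, 7.3, 13.8]
grip_width: -0.0002
clock: 13.55
tcp_pos: [0.5071, -0.1786, 0.1178]
orientation: [-0.301, 1.539, 0.299]
contact_force: [8.0, 9.1, 19.0]
grip_width: -0.0002
```

```bash
python3 -m pendant '[0,0.6,0,-0.8,0, 0,0.6,0,-0.8,0, 0,0,0,0,0]'; python3 -m pendant '[0,-4,0,6,0, 0,-6,0,8,0, 0,-6,0,8,0, 0,-6,0,8,0, 0,-35,0,0,0, 0,-35,0,0,0, 85,0,0,-40,0, 85,0,0,-42,0, 85,0,0,0,0]'
cat > g.py <<'E'
from fit import *
P=[cloud(c,viewer.grab_frame(c)[1]) for c in ['scene']]
im,dw=viewer.grab_frame('wrist');P.append(cloud('wrist',dw));save('wr2',im)
o=r.get_obs();M=R.from_rotvec(o['orientation']).as_matrix();print(o['tcp_pos'],M[:,1])
for c in P:
  q=tube([c],(.41,-.2186,.38))
  d=np.array([np.cos(a)*np.cos(q[2]),np.cos(a)*np.sin(q[2]),np.sin(a)])
  t=np.array([q[0],q[1],.056])+.065*d;t[2]-=.018
  print('to go, tool mm',1000*M.T@(t-o['tcp_pos']),'yaw err',q[2]-np.arctan2(M[1,2],M[0,2]))
E
python3 g.py
```

```text
clock: 13.92
tcp_pos: [0.5071, -0.1787, 0.1176]
orientation: [-0.301, 1.536, 0.299]
contact_force: [8.9, 10.3, 20.8]
grip_width: 0.0001
clock: 15.05
tcp_pos: [0.4485, -0.2021, 0.2056]
orientation: [-0.295, 1.552, 0.295]
contact_force: [0.0, 0.7, -0.5]
grip_width: 0.0546
[ 0.4518 -0.2005  0.2059] [-0.3706  0.9288 -0.0002]
tube q [ 0.41   -0.2179  0.3721] n 231 rms 0.003079696919202091
prof [(0, 8, 24.7), (4, 12, 24.6), (8, 8, 25.3), (12, 9, 25.2), (16, 13, 24.5), (20, 6, 24.8), (24, 12, 24.8), (28, 8, 24.5), (32, 7, 24.4), (36, 12, 24.0), (40, 8, 23.7), (44, 12, 25.0), (48, 10, 24.4), (52, 6, 23.7), (56, 11, 24.2), (60, 12, 25.0), (64, 9, 24.0), (68, 9, 24.8), (72, 8, 24.7), (76, 13, 25.0), (80, 13, 25.1), (84, 9, 25.3), (88, 14, 24.3), (92, 13, 24.7), (96, 28, 23.6), (100, 31, 21.5), (104, 33, 19.7), (108, 40, 14.6), (112, 58, 12.3), (116, 20, 11.8)]
smax [0.118  0.1189 0.1189 0.1195 0.1224]
to go, tool mm [130.5907  -1.0774   7.8426] yaw err -0.007564434582400137
tube q [ 0.4121 -0.2193  0.3767] n 6719 rms 0.0005526450336314067
prof [(0, 245, 24.1), (4, 269, 24.4), (8, 306, 24.0), (12, 276, 23.9), (16, 274, 23.9), (20, 287, 23.9), (24, 277, 23.9), (28, 299, 23.9), (32, 297, 23.9), (36, 298, 23.9), (40, 299, 23.9), (44, 306, 24.0), (48, 311, 24.0), (52, 315, 24.0), (56, 323, 23.9), (60, 320, 23.9), (64, 330, 24.0), (68, 335, 24.0), (72, 344, 24.0), (76, 348, 24.0), (80, 345, 23.9), (84, 349, 24.4), (88, 379, 24.2), (92, 366, 24.0), (96, 429, 23.3), (100, 342, 21.4), (104, 393, 20.8), (108, 289, 17.5), (112, 368, 16.4)]
smax [0.115 0.115 0.115 0.115 0.115]
to go, tool mm [130.592   -2.8585   9.2395] yaw err -0.0029297393303994723
```

View pics/wr2.png

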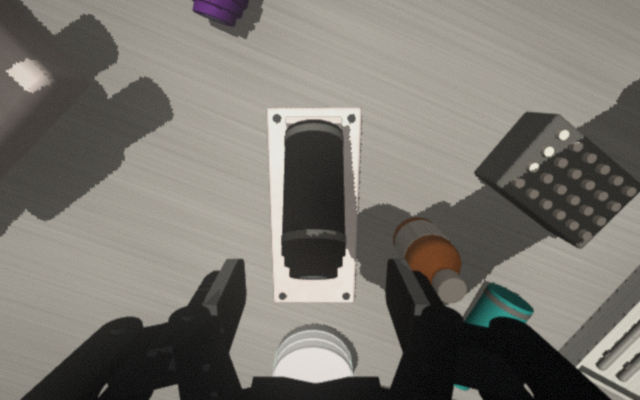

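The wrist view shows the tube fully closed, with no bare aluminium between the barrel at (315,190) and the cap at (313,265). The fit puts the end at s = 115–116 mm, as expected. The descent path is clear, so I'll grasp now.

```bash
python3 -m pendant '[85,10,-2,9,0, 85,20,0,0,0, 85,25,0,0,0, 85,25,0,0,0, 85,20,0,0,0, 85,15,0,0,0, 85,10,0,0,0, 85,5.5,0,0,0, 85,0,0,0,0]'; python3 -m pendant '[20,0,0,0,0, 20,0,0,0,0, 20,0,0,0,0, 20,0,0,0,0, 20,0,0,0,0, 20,0,0,0,0]' 60
```

```text
clock: 16.27
tcp_pos: [0.4606, -0.199, 0.075]
orientation: [-0.298, 1.55, 0.298]
contact_force: [-0.2, 0.4, 0.1]
grip_width: 0.0851
clock: 17.02
tcp_pos: [0.4608, -0.1989, 0.0759]
orientation: [-0.298, 1.549, 0.298]
contact_force: [-0.3, 1.2, 6.5]
grip_width: 0.0464
```

```bash
python3 -m pendant '[20,-5,0,0,0, 20,-10,0,0,0, 20,-15,0,0,0, 20,0,0,0,0]'; python3 -m pendant '[20,-15,0,0,0, 20,-25,0,0,0, 20,-30,0,0,0, 20,-30,0,0,0.07, 20,0,0,0,0.1, 20,0,0,0,0.12, 20,0,0,0,0.12, 20,0,0,0,0.117, 20,0,0,0,0]'
```

```text
clock: 17.52
tcp_pos: [0.4616, -0.1994, 0.1066]
orientation: [-0.299, 1.547, 0.297]
contact_force: [0.2, -0.3, -4.9]
grip_width: 0.0466
clock: 18.65
tcp_pos: [0.4603, -0.1989, 0.2055]
orientation: [0.114, 1.568, -0.114]
contact_force: [0.5, -0.0, -3.1]
grip_width: 0.0468
```

```bash
python3 -m pendant '[20,0,20,-3,0, 20,0,38,-5,0, 20,0,42,-5,0, 20,0,42,-5,0, 20,0,42,-6,0, 20,0,42,-5,0, 20,0,42,-6,0, 20,0,42,-5,0, 20,0,42,-6,0, 20,0,38,-5,0, 20,0,22,-3,0, 20,0,10,0,0, 20,0,0,0,0, 20,0,0,0,0]'
cat > t.py <<'E'
from fit import *
o=r.get_obs();M=R.from_rotvec(o['orientation']).as_matrix();print(o['tcp_pos'])
T=np.array([.483,.2239,0]);h=-.148;B=np.array([[np.cos(h),np.sin(h),0],[-np.sin(h),np.cos(h),0],[0,0,1]])
print('tcp in tray mm',1000*B@(o['tcp_pos']-T),'yaw',np.arctan2(M[1,2],M[0,2]))
out={}
for c in ['scene','wrist']:
    im,d=viewer.grab_frame(c);P=cloud(c,d).reshape(-1,3);out[c]=im
    Q=(P-o['tcp_pos'])@M  # tool frame: x down,y lat,z heading
    u=Q[:,2]*1000;w=Q[:,1]*1000;z=P[:,2]*1000;Z0=o['tcp_pos'][2]*1000
    m=(abs(w)<14)&(abs(u)<120)&(z>Z0-60)&(z<Z0+70)&~((z>Z0+60))
    # top profile in heading-z plane
    k=m&(abs(w)<6)
    pr=[(int(b),round(float(np.median(z[n])-Z0),1),int(n.sum())) for b in range(-90,100,10) for n in [k&(u>=b)&(u<b+10)] if n.sum()>3]
    print(c,pr)
save(__import__('sys').argv[1],np.concatenate([cv2.resize(out['scene'][150:290,300:470],(400,330)),cv2.resize(out['wrist'],(400,330))],1))
E
python3 t.py carry
```

```text
clock: 20.4
tcp_pos: [0.469, 0.2248, 0.2051]
orientation: [0.116, 1.568, -0.117]
contact_force: [-0.0, 0.1, -3.2]
grip_width: 0.0465
[0.469  0.2248 0.2051]
tcp in tray mm [-13.9609  -1.1584 205.0533] yaw -0.14806810955845773
scene [(-10, 46.2, 7), (0, 52.7, 10), (10, 55.3, 18), (20, 56.9, 16), (30, 50.8, 31), (40, 38.8, 28)]
wrist [(-70, 2.3, 682), (-60, 8.1, 903), (-50, 15.0, 969), (-40, 22.0, 1076), (-30, 29.0, 1175), (-20, 36.0, 1284), (-10, 43.0, 1412), (0, 50.4, 1541), (10, 53.0, 52)]
```

View pics/carry.png

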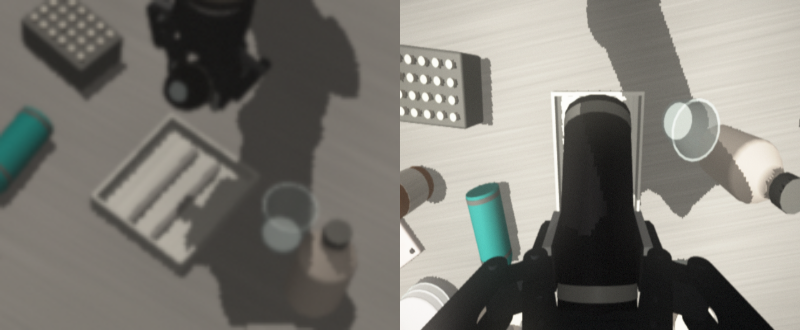

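```bash
python3 -m pendant '[20,15,1,0,0, 20,30,0,0,0, 20,35,0,0,0, 20,30,0,0,0, 20,20,0,0,0, 20,12,0,0,0, 20,0,0,0,0]' 60; python3 -m pendant '[20,2,0,0,0, 20,2,0,0,0, 20,2,0,0,0, 20,2,0,0,0]' 25
```

```text
clock: 21.38
tcp_pos: [0.4685, 0.2269, 0.0622]
orientation: [0.115, 1.569, -0.116]
contact_force: [0.0, 0.1, -3.2]
grip_width: 0.0463
clock: 21.88
tcp_pos: [0.4691, 0.2274, 0.0552]
orientation: [0.116, 1.567, -0.115]
contact_force: [0.5, 0.3, -4.1]
grip_width: 0.0466
```

```bash
python3 -m pendant '[20,1.5,-1,0,0, 20,1.5,0,0,0, 20,1.5,0,0,0]';python3 -m pendant '[20,1,0,0,0, 20,1,0,0,0, 20,1,0,0,0]'
```

```text
clock: 22.25
tcp_pos: [0.4689, 0.2264, 0.0505]
orientation: [0.115, 1.568, -0.115]
contact_force: [0.1, 0.6, -4.5]
grip_width: 0.0465
clock: 22.62
tcp_pos: [0.4695, 0.2265, 0.0481]
orientation: [0.116, 1.567, -0.115]
contact_force: [0.3, -0.1, 3.1]
grip_width: 0.0464
```

```bash
python3 -m pendant '[20,1.2,0,1.6,0, 20,1.2,0,1.6,0, 20,1.3,0,1.6,0]' 20;python3 -m pendant '[20,1.4,0,1.5,0, 20,1.4,0,1.5,0, 20,1.4,0,1.5,0]'; python3 t.py piv | head -5
```

```text
clock: 23.0
tcp_pos: [0.4735, 0.2261, 0.0445]
orientation: [0.116, 1.568, -0.115]
contact_force: [-2.5, -0.8, 7.9]
grip_width: 0.0468
clock: 23.38
tcp_pos: [0.478, 0.2252, 0.0402]
orientation: [0.115, 1.568, -0.115]
contact_force: [-2.0, -0.1, 7.5]
grip_width: 0.0463
[0.478  0.2252 0.0402]
tcp in tray mm [-5.1329  0.5953 40.2201] yaw -0.14672300394494373
scene [(-10, 42.7, 4), (0, 48.5, 12), (10, 51.7, 25), (20, 7.9, 26), (30, 45.9, 39), (40, 28.3, 40), (50, -37.9, 11), (60, -35.6, 8), (70, -20.8, 24), (80, -39.0, 19), (90, -41.1, 13)]
wrist [(-90, -40.7, 535), (-80, -40.4, 631), (-70, 14.0, 983), (-60, 18.4, 1019), (-50, 23.2, 1063), (-40, 27.9, 1119), (-30, 32.8, 1141), (-20, 37.5, 1215), (-10, 42.4, 1254), (0, 47.4, 1337), (10, 50.5, 336)]
```

The tube is pivoting in the grip as intended: the wrist-depth slope has gone from 35° to 26°. I'll carry on along the arc.

```bash
python3 -m pendant '[20,1.5,0,1.4,0, 20,1.5,0,1.4,0, 20,1.5,0,1.3,0, 20,1.6,0,1.2,0, 20,1.6,0,1.2,0, 20,1.6,0,1.2,0]';python3 -m pendant '[20,1.7,0,1.1,0, 20,1.7,0,1.1,0, 20,1.7,0,1.1,0, 20,1.8,0,1,0, 20,1.8,0,0.9,0]'; python3 t.py piv2
```

```text
clock: 24.22
tcp_pos: [0.4858, 0.2238, 0.0306]
orientation: [0.115, 1.568, -0.115]
contact_force: [-1.2, -1.3, 4.1]
grip_width: 0.0465
clock: 24.85
tcp_pos: [0.491, 0.223, 0.0216]
orientation: [0.115, 1.568, -0.115]
contact_force: [-0.5, -1.5, 5.0]
grip_width: 0.0464
[0.491  0.223  0.0216]
tcp in tray mm [ 8.0626  0.2639 21.5841] yaw -0.14697764116555836
scene [(-10, 42.6, 7), (0, 46.8, 13), (10, 46.9, 13), (20, 46.3, 19), (30, 40.7, 31), (40, 19.7, 44), (60, -5.5, 29), (70, -20.7, 15), (80, -22.6, 16), (90, -21.0, 14)]
wrist [(-90, 5.0, 663), (-80, -17.5, 987), (-70, 34.4, 1374), (-60, 35.6, 1281), (-50, 37.1, 1217), (-40, 38.6, 1187), (-30, 40.1, 1144), (-20, 41.6, 1086), (-10, 43.1, 1041), (0, 44.5, 998), (10, 46.1, 719)]
```

```bash
python3 -m pendant '[20,1.8,0,0.9,0, 20,1.8,0,0.8,0]';python3 -m pendant '[20,1,0,0.4,0, 20,1,0,0.3,0]';python3 -m pendant '[20,0.6,0,0.2,0, 20,0.4,0,0,0, 20,0,0,0,0]'; python3 t.py piv3
```

```text
clock: 25.2
tcp_pos: [0.4927, 0.2228, 0.0181]
orientation: [0.115, 1.568, -0.115]
contact_force: [-0.3, -4.0, 5.9]
grip_width: 0.0465
clock: 25.45
tcp_pos: [0.4935, 0.2227, 0.0161]
orientation: [0.115, 1.567, -0.115]
contact_force: [0.4, -1.9, 3.2]
grip_width: 0.0466
clock: 25.82
tcp_pos: [0.4938, 0.2226, 0.0153]
orientation: [0.115, 1.567, -0.115]
contact_force: [0.3, -2.0, 6.8]
grip_width: 0.0465
[0.4938 0.2226 0.0153]
tcp in tray mm [10.8284  0.3211 15.3068] yaw -0.14699743440382912
scene [(-10, 44.1, 6), (0, 44.6, 14), (10, 46.5, 13), (20, 46.4, 15), (30, 41.9, 23), (40, 19.1, 45), (60, -5.1, 33), (70, -15.2, 16), (80, -14.8, 12), (90, -14.7, 17)]
wrist [(-90, 11.0, 806), (-80, -11.7, 924), (-70, 40.4, 1528), (-60, 40.7, 1383), (-50, 41.2, 1289), (-40, 41.9, 1190), (-30, 42.5, 1131), (-20, 43.1, 1071), (-10, 43.7, 980), (0, 44.3, 938), (10, 45.0, 758)]
```

```bash
python3 -m pendant '[20,0.6,0,0.2,0, 20,0.6,0,0.2,0]';python3 -m pendant '[20,0.6,0,0.2,0, 20,0.6,0,0,0]'; python3 -m pendant '[20,0.6,0,0,0, 20,0.6,0,0,0]'; python3 t.py piv4|tail -1
```

```text
clock: 26.18
tcp_pos: [0.4942, 0.2225, 0.014]
orientation: [0.115, 1.567, -0.115]
contact_force: [0.5, -3.0, 7.3]
grip_width: 0.0463
clock: 26.42
tcp_pos: [0.4946, 0.2224, 0.0128]
orientation: [0.115, 1.567, -0.115]
contact_force: [1.8, -3.4, 6.4]
grip_width: 0.0468
clock: 26.68
tcp_pos: [0.4949, 0.2224, 0.0118]
orientation: [0.116, 1.566, -0.115]
contact_force: [0.1, -4.1, 10.9]
grip_width: 0.0468
wrist [(-90, 14.4, 894), (-80, -8.1, 980), (-70, 43.8, 1604), (-60, 43.6, 1453), (-50, 43.7, 1328), (-40, 43.8, 1226), (-30, 43.9, 1126), (-20, 44.0, 1042), (-10, 44.1, 956), (0, 44.2, 896), (10, 44.4, 784)]
```

```bash
python3 -m pendant '[48,0,0,0,0, 50,0,0,0,0, 52,0,0,0,0, 56,0,0,0,0, 62,0,0,0,0, 66,0,0,0,0, 66,0,0,0,0]'; python3 -m pendant '[66,-4,0,0,0, 66,-8,0,0,0, 66,-15,0,0,0, 66,-25,0,0,0, 66,-40,0,0,0, 66,-40,0,0,0, 66,-30,0,0,0, 66,0,0,0,0]'
cat > fin.py <<'E'
from fit import *
o=r.get_obs();T=np.array([.483,.2239,0]);h=-.148;B=np.array([[np.cos(h),np.sin(h),0],[-np.sin(h),np.cos(h),0],[0,0,1]])
im,d=viewer.grab_frame('wrist');P=(cloud('wrist',d).reshape(-1,3)-T)@B.T*1000
k=(abs(P[:,1])<6)
print([(b,round(float(np.median(P[n,2])),1),int(n.sum())) for b in range(-80,80,8) for n in [k&(P[:,0]>=b)&(P[:,0]<b+8)] if n.sum()>3])
m=(P[:,2]>45)&(P[:,2]<65)&(abs(P[:,0])<75)&(abs(P[:,1])<40)
print('len',P[m,0].min(),P[m,0].max(),'axis y by x',[(b,round(float(np.median(P[n,1])),1)) for b in range(-60,60,20) for n in [m&(P[:,0]>=b)&(P[:,0]<b+20)]])
s=viewer.grab_frame('scene')[0]
save('fin',np.concatenate([cv2.resize(s[90:300,200:490],(400,300)),cv2.resize(im,(400,300))],1))
E
python3 fin.py
```

```text
clock: 27.65
tcp_pos: [0.494, 0.2227, 0.0115]
orientation: [0.115, 1.568, -0.115]
contact_force: [-0.2, -0.9, -1.0]
grip_width: 0.066
clock: 28.65
tcp_pos: [0.4956, 0.2235, 0.1771]
orientation: [0.118, 1.563, -0.112]
contact_force: [0.3, -0.2, 0.0]
grip_width: 0.066
[(-80, 24.4, 148), (-72, 1.7, 125), (-64, 52.2, 187), (-56, 54.1, 187), (-48, 53.9, 196), (-40, 53.7, 185), (-32, 53.5, 166), (-24, 53.7, 169), (-16, 53.8, 147), (-8, 53.7, 156), (0, 251.8, 1139), (8, 53.6, 145), (16, 53.6, 142), (24, 54.0, 146), (32, 53.6, 134), (40, 51.1, 118), (48, 46.9, 106), (64, 21.3, 86), (72, 25.3, 35)]
len -59.80401769190834 56.252120890631026 axis y by x [(-60, -2.2), (-40, -2.3), (-20, -2.3), (0, -2.4), (20, -1.6), (40, -1.7)]
```

View pics/fin.png

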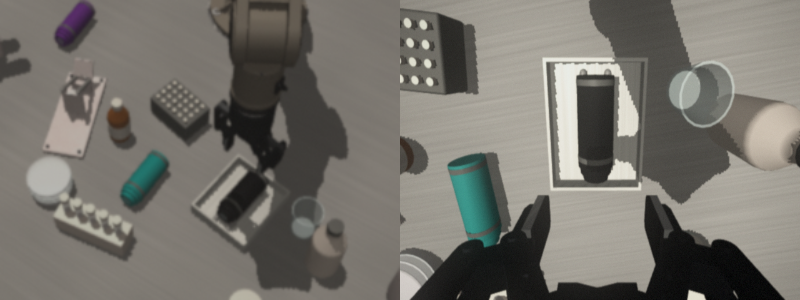

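The wrist view shows the tube level between the two rails, with the rail ends at (583,72) and (609,72) and the tube centred at 596. It is closed, and the bystanders stand where they were. Handing in.

```bash
python3 -c "
from bench import r
print(r.get_obs()['clock'],r.hand_in())"
```

```text
the job is handed in; nothing more can be done
28.75 None
```

The tube is closed and lying lengthwise on the two rails in the tray, and I handed the job in at about 29 s of the 58 s allowed.

- **Closing:** I pushed on the end cap along the tube's axis. The wrist force was about 4 N while the inner draw moved. It rose to 11–12 N once that was home and the middle draw followed, then to about 25 N against the stop. The fingers hid the draws during the push, so the order rests on these force readings.
- **Carrying:** I gripped the barrel 15 mm above its middle because the tool stays vertical. At the tray I set the low end on the rails and levelled the tube by letting it pivot in a light 20 N grip. I let go only once it was level.
- **Last checks:**
  - The tube measures 116 mm end to end, which is fully closed, and it is level to within measurement error.
  - It is centred between the rails, with about 12–16 mm to each end wall.
  - The gripper is about 120 mm above the tube and touching nothing.
  - No bystander in the last views looked moved, but I only checked that by eye. The media jar was mostly out of view.
- **Disagreement:** Wrist-camera depth puts the barrel top at 53.7 mm instead of 57 mm. The tray walls read about 3 mm low in the same picture, so I took this as camera error. It also puts the tube about 2 mm to one side in the tray, but the rails in that picture show it centred.

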